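# Put three vessels back at their own stations

### The arm

A 6-joint arm with a two-finger parallel gripper is mounted at the origin on a cart in front of the work surface, level with it; the furniture and walls round the work are solid. World frame = base frame: x ahead of the robot, y to its left, z up, the work surface at z = 0. Lengths are in m, angles in rad, forces in N, time in s.
With the tool pointing down it reaches from about 0.425 to 0.95 m from the base axis. Payload 3.5 kg.
Tool frame: the origin (TCP) lies on the mounting face of the last link; the fingertips stand tcp_to_tips ahead of it and the grasp point (between the pads) lies 155 mm ahead of it (tcp_to_tips is the distance from the TCP to the fingertips, in m); z points along the fingers, y is the line along which they close (so a half turn about z gives the same grasp; the last joint's range is limited). The gripper opens to 85 mm and grips with 20 to 120 N. Pads are 22 mm wide; open, the fingers measure 114 mm over their backs; the gripper's body (76 mm by 85 mm) begins 54 mm behind the grasp point. The pads swing forward as they close: fully open they stand 13 mm farther back than shut.
Start: joints at [0.952, 0.286, 1.577, -0, 1.279, -0.15], TCP at [0.305, 0.602, 0.405] pointing down, gripper open.
Joint ranges: [-2.77, 2.77], [-0.9, 2.22], [0.21, 2.48], [-1.53, 4.67], [0.24, 2.81], [-2.84, 2.84]. Speed limits (rad/s): [2.79, 2.79, 3.14, 3.14, 3.14, 3.14].

### API

Orientations are given as a 3x3 rotation matrix whose columns are the frame's x, y, z axes.
In Python, from rig import state, read_camera, hand_in, trace, mark_of, tcp_to_tips gives the robot as it stands. The module is installed in compiled form; this text tells all that it offers.
- The arm moves only by the tool move_arm, never from a script. Its argument "motion" is a list that holds one entry, the list of rows, each a list of 4 numbers: the shift along the tool's x, y, z scaled (see below), then the turn about the tool's z scaled (see below). A call has 1 to 20 rows; each row shifts and turns the commanded pose from where the row before left it, along the tool's axes as they then stand; what a row does not reach is not made up. The controller multiplies each number of a shift by 25 mm and each number of a turn by 4 degrees. A row lasts 1/10 s, in which the tool goes at most 50 mm and 8.59 degrees, less where a joint would pass 70% of its speed; a pose out of reach is approached as far as the arm can. A call with a number of a shift or a turn outside -1 to 1 is refused whole. A call with a gripper value outside its range is refused whole. "claw" is the opening, from 0 (shut) to 1 (fully open), set as the call begins (left out, the last holds). The fingers move at their own pace and stop on an object; "newtons" is the grip in N (left out, the last holds). Time passes only in rows, so rows that do not move let the fingers close. It gives the time, the measured TCP pose, the force, the opening and the grip force at its end, in the units of the state.
- state(): the state, without advancing time (a new reading comes with each control period).
- read_camera(name): name is "scene" or "top"; returns a dict with "pixels" (420x560x3 uint8, red, green, blue), "camera_matrix" (3x3 intrinsics, pixels), "k1" (the pictures are not rectified: a ray, as slopes to the right and down, at radius r is drawn at 1 + k1 r^2 times it, then the intrinsics apply), "camera_from_world" (4x4, takes a point from world to camera coordinates). Camera axes: x right, y down, z forward; pixel columns grow to the right and rows downward; lengths in m; the calibration is good to about 2 mm. A picture is of the moment at which its call begins. There is no depth.
- hand_in(): hands the job in; it is judged then, once.
Trained networks look in the newest picture that a camera, given by its name, has taken for a name from the list of things; names that differ only in an ending like _2 or _b are one class to them, and where a whole thing is asked for, a point or a joint stands for the part that bears it (a point fixed in the world has none). Each returns a list of dicts, best first, with "score" (0 to 1); they miss things now and then, are a little off and sometimes report something else, mostly with a low value. They report only what shows in the picture. A call takes as long as a camera call. They do not tell look-alikes from the thing itself.
- trace(camera, name): "pixels" (420x560 bool, what is visible of it).
- mark_of(camera, name): "at" ([x, y, z] in m, in world coordinates, good to about 4 mm: a listed point, or the origin of a listed thing).
The state is a dict: "clock": time; "qpos": joint angles; "qvel": joint speeds; "tau": joint torques, N m; "tcp_pos": TCP position; "tcp_rot": TCP orientation; "force": force on the tool from outside, world axes, zero at the start; "wrist_torque": the same for the moment, N m; "grip_width": opening from 0.0 (shut) to 1.0 (fully open); "grip_force": force on a finger pad.
Only numpy, scipy, OpenCV 4.12 (cv2) and the standard library are available. Lean on these libraries where they do the work, as an engineer would, in place of code of your own. Each camera call takes 0.05 s, during which the arm holds its last target. There are 200 camera calls.

### The job

The three vessels on the bench stand at the wrong stations: put the lidded jar on the pan of the balance, the conical flask on the white tile and the beaker on the lab jack, each upright in the middle of its station, using the bare black mat or a clear bit of bench to park one meanwhile. Do not drop or tip the glass, and leave the stopper, tape roll and timer where they are.

Things in the scene. Friction and masses are not known exactly. Their poses are not given: they have to be found in the camera images.
- jar: clear glass jar with a black screw lid that is fixed on; round, 94 mm high, body 60 mm across, lid 63 mm across from height 83 to 94 mm; about 0.33 kg. Can be gripped across the lid or body from above. Starts on the white tile. Origin: centre of its underside, z up.
- flask: clear conical flask, 68 mm across at the foot, 106 mm high; the straight neck, 30 mm across, reaches from height 80 to 106 mm: grip it there. 0.075 kg. Starts on the lab jack. Origin: centre of its underside, z up.
- glass_beaker: clear glass beaker, open on top, 72 mm high, 52 mm across the wall and 57 mm across the rim (height 64 to 72 mm), 0.045 kg. Can be gripped across the outside from above. Starts on the pan of the balance. Origin: centre of its underside, z up.
- balance: small white laboratory balance, 132 mm long and 110 mm wide, with a round steel pan 92 mm across whose top is 45 mm above the bench. Origin: on the bench under the pan's centre; the grey display end lies toward its -x (80 mm from the origin), the back end 52 mm from it; z up. The pan does not give. Fixed to the bench.
- jack: low laboratory jack: square dark-grey steel top plate 100 x 100 mm, its top 55 mm above the bench, scissor legs below, a black knob that sticks out 18 mm beyond the plate at its -x side. Origin: on the bench under the plate's centre, z up. Its height does not change. Fixed to the bench.
- tile: plain white ceramic tile 100 x 100 mm, 8 mm thick, lying flat. Origin: centre of its underside, z up; the top is 8 mm above it. Fixed to the bench.
- mat: round black rubber mat, 100 mm across and 4 mm thick, bare at the start; a place to park a vessel. Origin: centre of its underside, z up. Fixed to the bench.
- stopper: red-brown rubber stopper, 31 mm across and 24 mm high, loose on the bench; not to be moved. Origin: centre of its underside.
- tape: roll of pale label tape lying flat, 68 mm across and 19 mm high, loose; not to be moved. Origin: centre of its underside.
- clock: small white timer with a display and buttons, 60 x 66 mm and 18 mm high, loose; not to be moved. Origin: centre of its underside.
Mind the look-alikes: they are no part of the job. Leave any blue look-alike of the glass_beaker alone.

How it is judged:
At the end, for the whole second after the job is handed in: Jar on the balance pan, flask on the white tile, beaker on the lab jack: each one's centre within 15 mm of the station's centre, standing on its surface (within 4 mm in height), upright within 0.1 rad, at rest and released (horizontal distance between jar and balance below 0.015 m and z of jar in the frame of balance between 0.041 and 0.049 m and angle between each of jar, flask, glass_beaker's own z axis and vertical below 0.1 rad and linear speed of each of jar, flask, glass_beaker below 0.02 m/s and angular speed of each of jar, flask, glass_beaker below 0.2 rad/s and contact force between each of jar, flask, glass_beaker and the fingers below 0.05 N and horizontal distance between flask and tile below 0.015 m and z of flask in the frame of tile between 0.004 and 0.012 m and horizontal distance between glass_beaker and jack below 0.015 m and z of glass_beaker in the frame of jack between 0.051 and 0.059 m); the robot touches nothing.
It fails at once if a vessel is tipped over (more than 40 degrees) (angle between any of jar, flask, glass_beaker's own z axis and vertical above 0.7 rad).
It fails at once if a vessel is dropped (falls free of the fingers faster than 0.5 m/s, about 13 mm) ((contact force between jar and the fingers below 0.02 N and linear speed of jar above 0.5 m/s) or (contact force between flask and the fingers below 0.02 N and linear speed of flask above 0.5 m/s) or (contact force between glass_beaker and the fingers below 0.02 N and linear speed of glass_beaker above 0.5 m/s)).
It fails at once if the stopper, tape roll or timer is pushed more than 30 mm from its place (distance of any of stopper, tape, clock from where it was at the start of the episode above 0.03 m).
It also fails if it takes over 115 s, if anything falls off the work surface, if the arm or the gripper's body presses on something with over 40 N, if the wrist force passes 120 N, or if a joint passes its speed limit or range.

## Working session

There is one attempt and no reset: what is moved stays moved. The work goes in short steps, Python scripts to look and compute and a tool call to move; the robot and the scene stay as the last step left them, time stands still between calls to the robot, and variables do not carry over. Pictures are saved under pics/ and viewed, at most 14 in all, crops included, and the job is handed in when it is done.

Besides the shell and the picture viewer there is one more tool, called after ">>>" as a command line: name --argument value ..., lists and objects as JSON in quotes. move_arm: Moves the arm, as the interface text tells. Shifts and turns lie within -1 to 1; 1 stands for 25 mm of shift or 4 degrees of turn. Its arguments: {"type":"object","properties":{"motion":{"type":"array"},"claw":{"type":"number"},"newtons":{"type":"number"}},"required":["motion"]}

```bash
mkdir -p pics; cat > h.py <<'E'
import numpy as np, cv2
from rig import *
np.set_printoptions(precision=4,suppress=True)
def shot(cam,name):
    c=read_camera(cam); cv2.imwrite(f'pics/{name}.png',c['pixels'][:,:,::-1]); return c
def proj(c,p):
    q=c['camera_from_world']@np.r_[p,1]; s=q[:2]/q[2]; s=s*(1+c['k1']*(s@s)); K=c['camera_matrix']
    return K[:2,:2]@s+K[:2,2]
def ray(c,u,z):
    from scipy.optimize import fsolve
    return fsolve(lambda xy: proj(c,np.r_[xy,z])-np.array(u,float),[0.6,0.0])
E
python3 - <<'E'
from h import *
C={k:shot(k,k+'0') for k in('scene','top')}
for k in C:
    for n in 'jar flask glass_beaker balance jack tile mat stopper tape clock'.split():
        for d in mark_of(k,n)[:3]: print(k,n,d['at'],round(d['score'],2),proj(C[k],np.array(d['at'])).round())
s=state();print(s['tcp_pos'],s['tcp_rot'],s['clock'],s['grip_width'],tcp_to_tips)
E
```

```text
scene jar [0.6028, 0.256, 0.0098] 0.92 [293. 206.]
scene flask [0.4719, 0.1409, 0.0549] 0.92 [267. 233.]
scene glass_beaker [0.5631, 0.0085, 0.0497] 0.76 [331. 259.]
scene glass_beaker [0.6859, -0.0342, -0.0044] 0.6 [385. 271.]
scene balance [0.5574, 0.0006, 0.0] 0.88 [329. 278.]
scene jack [0.4632, 0.1489, 0.0006] 0.96 [262. 249.]
scene tile [0.6042, 0.2598, -0.0034] 0.67 [293. 209.]
scene mat [0.4398, 0.353, 0.0001] 0.75 [223. 205.]
scene stopper [0.6037, 0.12, -0.0024] 0.56 [319. 240.]
scene stopper [0.4705, 0.1429, 0.0507] 0.21 [266. 234.]
scene tape [0.4146, 0.0163, 0.004] 0.83 [268. 294.]
scene clock [0.568, 0.4031, 0.0011] 0.85 [259. 184.]
top jar [0.6002, 0.2583, 0.008] 0.83 [248. 176.]
top flask [0.4743, 0.1426, 0.0557] 0.84 [302. 241.]
top glass_beaker [0.5597, 0.0085, 0.0459] 0.92 [376. 203.]
top glass_beaker [0.6845, -0.0289, 0.0029] 0.57 [392. 150.]
top balance [0.5581, 0.0009, 0.0007] 0.82 [375. 209.]
top jack [0.4626, 0.1401, 0.0002] 0.64 [301. 251.]
top tile [0.6035, 0.2583, -0.004] 0.87 [248. 176.]
top mat [0.4447, 0.3545, 0.0062] 0.77 [190. 249.]
top stopper [0.6069, 0.1145, -0.0049] 0.54 [319. 181.]
top tape [0.4168, 0.0186, -0.0019] 0.71 [362. 280.]
top clock [0.4625, 0.1411, 0.0016] 0.67 [301. 251.]
top clock [0.5646, 0.4029, -0.0014] 0.55 [175. 188.]
[0.3049 0.6022 0.4047] [[-0.8921  0.4518 -0.    ]
 [ 0.4518  0.8921  0.    ]
 [ 0.      0.     -1.    ]] 1.1 1.00071883226221 0.1734
```

View pics/top0.png

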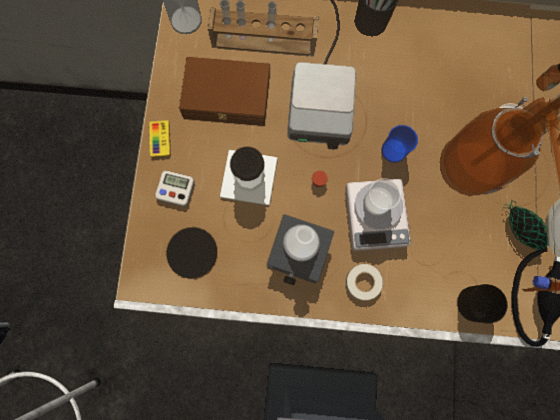

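View pics/scene0.png

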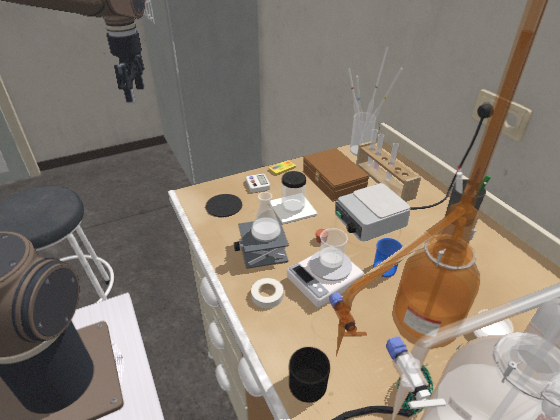

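Look-alikes (top view):
- Beaker: the clear one on the pan at (380,198) and a blue one at (400,143). I choose the clear one.
- Balance: the white one with the round pan at (376,212) and a grey hotplate-like box at (322,100). I choose the one with the pan.
- Mat: the round mat at (191,252) and a black mug at (482,303). I choose the flat mat.
- Jar: the black lid at (247,163) is the only candidate. The flask is at (301,241).

Next I'll check these in one close crop with the model outlines overlaid.

```bash
cat > ov.py <<'E'
from h import *
def overlay(c,circs,box,f,out):
    x0,y0,x1,y1=box
    im=cv2.resize(c['pixels'][y0:y1,x0:x1,::-1],None,fx=f,fy=f,interpolation=cv2.INTER_CUBIC)
    for (x,y,z,r,col) in circs:
        t=np.linspace(0,2*np.pi,60)
        P=np.array([(proj(c,np.array([x+r*np.cos(a),y+r*np.sin(a),z]))+0.5-[x0,y0])*f for a in t])
        cv2.polylines(im,[P.round().astype(np.int32)],True,col,1)
    cv2.imwrite(f'pics/{out}.png',im)
E
python3 - <<'E'
from ov import *
R,G,B,Y=(0,0,255),(0,255,0),(255,100,0),(0,255,255)
L=[(.6015,.257,.102,.0315,G),(.604,.259,.008,.05,R),(.473,.142,.161,.015,G),(.473,.142,.055,.034,G),(.463,.1445,.055,.05,R),(.5613,.0085,.117,.0285,G),(.5613,.0085,.045,.026,Y),(.558,.001,.045,.046,R),(.4422,.354,.004,.05,R)]
overlay(read_camera('top'),L,(155,135,425,315),2.9,'ov1')
overlay(read_camera('scene'),L,(200,160,400,310),4,'ov2')
E
```

```text
(no output)
```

View pics/ov1.png

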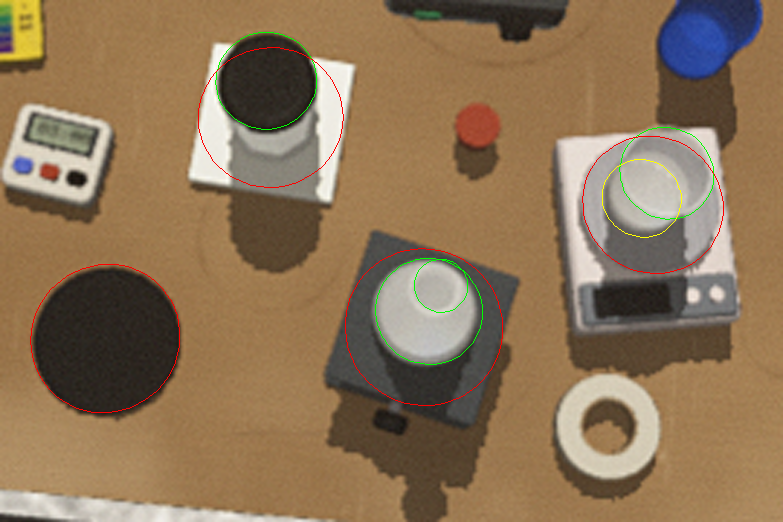

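View pics/ov2.png

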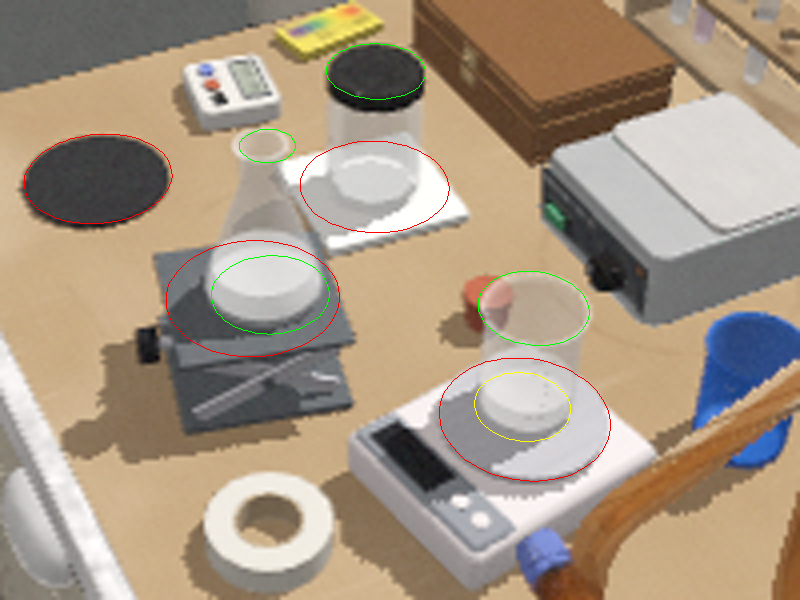

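The crops agree with the marks:
- In ov1, the jar lid (267,80), flask neck (441,286), beaker rim (667,173), pan (653,205) and mat (105,339) sit on their outlines.
- From their corners, the tile centre (272,123) and jack centre (423,331) are about 3–4 mm nearer to the robot than marked.
- The clear beaker is on the pan, and the blue one at (695,45) stays where it is.

Now I'll compute the moves.

```bash
cat > go.py <<'E'
import sys
from h import *
s=state(); p=s['tcp_pos']; R=s['tcp_rot']
for a in sys.argv[1:]:
    g=np.array([float(v) for v in a.split(',')]); print(a,'units',R.T@(g-p)/.025); p=g
print(s['tcp_pos'],R[:,1],s['clock'],s['grip_width'],s['grip_force'],s['force'])
E
python3 go.py .473,.142,.405 .473,.142,.308 .473,.142,.405 .442,.354,.405 .442,.354,.26
```

```text
.473,.142,.405 units [-14.3143 -13.384   -0.011 ]
.473,.142,.308 units [-0.0001 -0.      3.88  ]
.473,.142,.405 units [ 0.0001  0.     -3.88  ]
.442,.354,.405 units [4.9378 7.0047 0.0002]
.442,.354,.26 units [-0.0002 -0.      5.8   ]
[0.3049 0.6022 0.4047] [0.4518 0.8921 0.    ] 1.2 0.996091477292704 0.0 [0.9597 0.4329 0.2237]
```

>>> move_arm --motion '[[[-0.795,-0.7435,0,0],[-0.795,-0.7435,0,0],[-0.795,-0.7435,0,0],[-0.795,-0.7435,0,0],[-0.795,-0.7435,0,0],[-0.795,-0.7435,0,0],[-0.795,-0.7435,0,0],[-0.795,-0.7435,0,0],[-0.795,-0.7435,0,0],[-0.795,-0.7435,0,0],[-0.795,-0.7435,0,0],[-0.795,-0.7435,0,0],[-0.795,-0.7435,0,0],[-0.795,-0.7435,0,0],[-0.795,-0.7435,0,0],[-0.795,-0.7435,0,0],[-0.795,-0.7435,0,0],[-0.795,-0.7435,0,0],[0,0,0,0],[0,0,0,0]]]' --claw 1

```text
clock: 3.2
tcp_pos: [0.473, 0.1418, 0.4048]
tcp_rot: [[-0.891, 0.453, 0.0], [0.453, 0.891, 0.0], [0.0, 0.0, -1.0]]
force: [-0.1, 0.4, -0.3]
grip_width: 1.0
grip_force: 0.0
```

```bash
python3 go.py .473,.142,.308
```

```text
.473,.142,.308 units [0.0026 0.0065 3.8736]
[0.473  0.1418 0.4048] [0.4531 0.8915 0.0004] 3.2 0.9996928957340765 0.0 [-0.1005  0.4108 -0.3306]
```

Accurate. Descend and close on the neck.

>>> move_arm --motion '[[[0,0,0.7,0],[0,0,0.7,0],[0,0,0.7,0],[0,0,0.7,0],[0,0,0.7,0],[0,0,0.37,0],[0,0,0,0],[0,0,0,0]]]'

```text
clock: 4.0
tcp_pos: [0.473, 0.1425, 0.3085]
tcp_rot: [[-0.892, 0.451, 0.001], [0.451, 0.892, 0.0], [-0.001, 0.0, -1.0]]
force: [0.2, 0.2, 0.4]
grip_width: 1.0
grip_force: 0.0
```

>>> move_arm --motion '[[[0,0,0,0],[0,0,0,0],[0,0,0,0],[0,0,0,0],[0,0,0,0],[0,0,0,0],[0,0,0,0],[0,0,0,0],[0,0,0,0],[0,0,0,0]]]' --claw 0 --newtons 25

```text
clock: 5.0
tcp_pos: [0.4732, 0.1421, 0.3085]
tcp_rot: [[-0.892, 0.452, 0.001], [0.452, 0.892, 0.0], [-0.001, 0.001, -1.0]]
force: [1.0, 0.6, 4.1]
grip_width: 0.335
grip_force: 24.8
```

>>> move_arm --motion '[[[0,0,-0.2,0],[0,0,-0.4,0],[0,0,-0.6,0],[0,0,-0.6,0],[0,0,-0.6,0],[0,0,-0.6,0],[0,0,-0.6,0],[0,0,-0.2,0],[0,0,0,0],[0,0,0,0]]]'

```text
clock: 6.0
tcp_pos: [0.4727, 0.1421, 0.4024]
tcp_rot: [[-0.892, 0.452, -0.001], [0.452, 0.892, -0.0], [0.001, -0.001, -1.0]]
force: [-0.6, -0.3, 0.0]
grip_width: 0.333
grip_force: 24.7
```

```bash
python3 go.py .442,.354,.405 .442,.354,.259;python3 - <<'E'
from ov import *
overlay(read_camera('scene'),[(.473,.142,.055,.034,(0,255,0))],(180,80,400,290),2.8,'lift1')
E
```

```text
.442,.354,.405 units [ 4.9268  7.0079 -0.1048]
.442,.354,.259 units [-0.0056  0.0037  5.84  ]
[0.4727 0.1421 0.4024] [ 0.4518  0.8921 -0.0006] 6.0 0.33287083490474545 24.719283099329914 [-0.5555 -0.35    0.0095]
```

View pics/lift1.png

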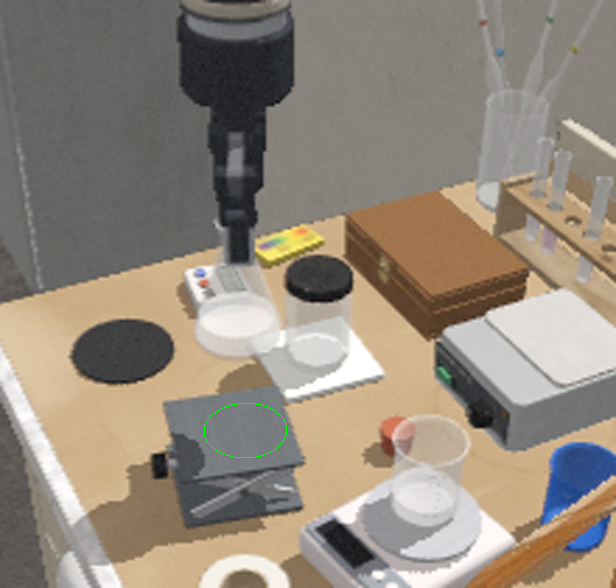

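Held upright, and the jack plate is clear. Now carry it to the mat.

>>> move_arm --motion '[[[0.2,0.29,0,0],[0.4,0.57,0,0],[0.5,0.71,0,0],[0.5,0.71,0,0],[0.5,0.71,0,0],[0.5,0.71,0,0],[0.5,0.71,0,0],[0.5,0.71,0,0],[0.5,0.71,0,0],[0.5,0.71,0,0],[0.33,0.47,0,0],[0,0,0,0],[0,0,0,0]]]'

```text
clock: 7.35
tcp_pos: [0.442, 0.3541, 0.4025]
tcp_rot: [[-0.892, 0.451, -0.001], [0.451, 0.892, -0.001], [0.0, -0.001, -1.0]]
force: [-0.4, -0.9, -0.9]
grip_width: 0.33
grip_force: 24.8
```

>>> move_arm --motion '[[[0,0,0.6,0],[0,0,0.7,0],[0,0,0.7,0],[0,0,0.7,0],[0,0,0.7,0],[0,0,0.7,0],[0,0,0.6,0],[0,0,0.4,0],[0,0,0.3,0],[0,0,0.2,0],[0,0,0,0],[0,0,0,0]]]'

```text
clock: 8.55
tcp_pos: [0.4424, 0.3542, 0.2635]
tcp_rot: [[-0.892, 0.452, 0.001], [0.452, 0.892, 0.001], [-0.001, 0.001, -1.0]]
force: [-0.1, 1.2, -0.6]
grip_width: 0.331
grip_force: 24.8
```

>>> move_arm --motion '[[[0,0,0.06,0],[0,0,0.06,0],[0,0,0.06,0],[0,0,0,0]]]'

```text
clock: 8.95
tcp_pos: [0.4421, 0.3541, 0.2583]
tcp_rot: [[-0.892, 0.452, -0.0], [0.452, 0.892, -0.0], [0.0, -0.0, -1.0]]
force: [-1.1, -0.0, -1.4]
grip_width: 0.334
grip_force: 24.8
```

>>> move_arm --motion '[[[0,0,0.04,0],[0,0,0,0]]]'

```text
clock: 9.15
tcp_pos: [0.4423, 0.3541, 0.2576]
tcp_rot: [[-0.892, 0.452, 0.0], [0.452, 0.892, 0.0], [-0.0, 0.0, -1.0]]
force: [-0.7, -0.2, -0.9]
grip_width: 0.334
grip_force: 24.9
```

>>> move_arm --motion '[[[0,0,0.06,0],[0,0,0,0]]]'

```text
clock: 9.35
tcp_pos: [0.4427, 0.3544, 0.2574]
tcp_rot: [[-0.892, 0.452, 0.002], [0.452, 0.892, 0.001], [-0.001, 0.001, -1.0]]
force: [-0.4, -0.9, 4.5]
grip_width: 0.331
grip_force: 25.1
```

>>> move_arm --motion '[[[0,0,0.06,0],[0,0,0,0]]]'

```text
clock: 9.55
tcp_pos: [0.4431, 0.3548, 0.2572]
tcp_rot: [[-0.892, 0.452, 0.003], [0.452, 0.892, 0.002], [-0.002, 0.003, -1.0]]
force: [-1.4, -0.1, 9.4]
grip_width: 0.332
grip_force: 25.5
```

>>> move_arm --motion '[[[0,0,-0.06,0],[0,0,0,0],[0,0,0,0],[0,0,0,0],[0,0,0,0],[0,0,0,0],[0,0,0,0]]]' --claw 1

```text
clock: 10.25
tcp_pos: [0.4421, 0.3541, 0.2558]
tcp_rot: [[-0.892, 0.452, -0.0], [0.452, 0.892, -0.0], [0.0, -0.0, -1.0]]
force: [0.5, -0.3, -1.1]
grip_width: 1.001
grip_force: 0.0
```

>>> move_arm --motion '[[[0,0,-0.2,0],[0,0,-0.5,0],[0,0,-0.8,0],[0,0,-0.8,0],[0,0,-0.8,0],[0,0,-0.8,0],[0,0,-0.8,0],[0,0,-0.6,0],[0,0,0,0]]]'

```text
clock: 11.15
tcp_pos: [0.4426, 0.3544, 0.3923]
tcp_rot: [[-0.892, 0.452, 0.006], [0.452, 0.892, 0.003], [-0.004, 0.005, -1.0]]
force: [-0.2, 0.4, 0.0]
grip_width: 0.999
grip_force: 0.0
```

```bash
python3 go.py .5613,.0085,.39 .5613,.0085,.24;python3 - <<'E'
from ov import *
G,R=(0,255,0),(0,0,255)
c=read_camera('top')
overlay(c,[(.4605,.1455,.055,.05,R),(.5613,.0085,.117,.0285,G)],(155,135,425,315),2.9,'m1')
print(mark_of('top','jack')[:1],mark_of('scene','flask')[:1],mark_of('top','glass_beaker')[:1])
E
```

```text
.5613,.0085,.39 units [-10.4856 -10.1998   0.0756]
.5613,.0085,.24 units [ 0.0222 -0.0322  5.9999]
[0.4426 0.3544 0.3923] [0.4517 0.8921 0.0054] 11.15 0.9992567446451737 0.0 [-0.2116  0.3769  0.0176]
[{'at': [0.4625, 0.1424, 0.0012], 'score': 0.75}] [{'at': [0.4729, 0.1426, 0.149], 'score': 0.78}] [{'at': [0.5599, 0.0081, 0.0459], 'score': 0.93}]
```

View pics/m1.png

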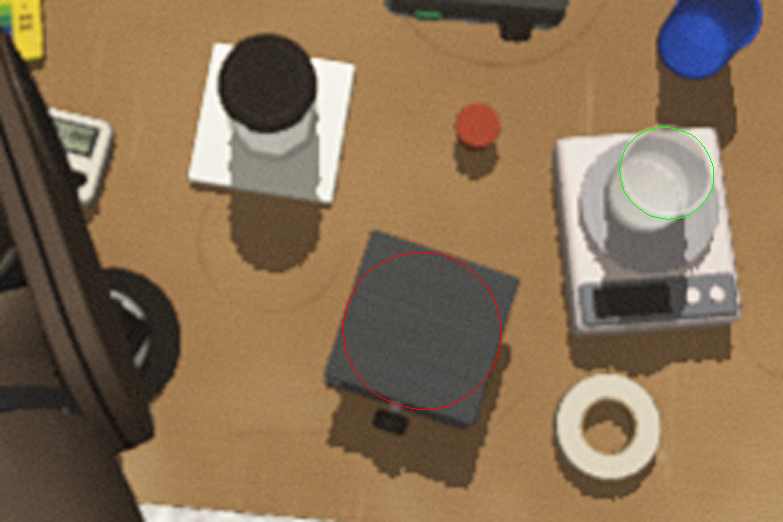

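m1 shows the jack plate centred on its outline at (423,331), the beaker rim at (668,173), and the flask left on the mat. On to the beaker.

>>> move_arm --motion '[[[-0.806,-0.784,0,0],[-0.806,-0.784,0,0],[-0.806,-0.784,0,0],[-0.806,-0.784,0,0],[-0.806,-0.784,0,0],[-0.806,-0.784,0,0],[-0.806,-0.784,0,0],[-0.806,-0.784,0,0],[-0.806,-0.784,0,0],[-0.806,-0.784,0,0],[-0.806,-0.784,0,0],[-0.806,-0.784,0,0],[-0.806,-0.784,0,0],[0,0,0,0],[0,0,0,0]]]'

```text
clock: 12.85
tcp_pos: [0.5606, 0.0081, 0.3871]
tcp_rot: [[-0.891, 0.453, -0.003], [0.453, 0.891, 0.001], [0.003, -0.0, -1.0]]
force: [-1.2, -0.5, -0.2]
grip_width: 0.998
grip_force: 0.0
```

```bash
python3 go.py .5613,.0085,.24
```

```text
.5613,.0085,.24 units [-0.035   0.0311  5.8828]
[0.5606 0.0081 0.3871] [ 0.4531  0.8915 -0.0004] 12.85 0.9982470089719612 0.0 [-1.2303 -0.4721 -0.1685]
```

>>> move_arm --motion '[[[0,0.02,0.7,0],[0,0,0.7,0],[0,0,0.7,0],[0,0,0.7,0],[0,0,0.7,0],[0,0,0.7,0],[0,0,0.6,0],[0,0,0.6,0],[0,0,0.4,0],[0,0,0.08,0],[0,0,0,0],[0,0,0,0]]]'

```text
clock: 14.05
tcp_pos: [0.5614, 0.0088, 0.2423]
tcp_rot: [[-0.892, 0.452, 0.002], [0.452, 0.892, -0.0], [-0.001, 0.0, -1.0]]
force: [-0.2, 0.4, 0.6]
grip_width: 1.003
grip_force: 0.0
```

>>> move_arm --motion '[[[0,0,0,0],[0,0,0,0],[0,0,0,0],[0,0,0,0],[0,0,0,0],[0,0,0,0],[0,0,0,0],[0,0,0,0]]]' --claw 0 --newtons 20

```text
clock: 14.85
tcp_pos: [0.5613, 0.0088, 0.2423]
tcp_rot: [[-0.892, 0.452, 0.001], [0.452, 0.892, -0.0], [-0.001, 0.0, -1.0]]
force: [-1.5, 0.4, 6.2]
grip_width: 0.603
grip_force: 20.9
```

>>> move_arm --motion '[[[0,0,-0.2,0],[0,0,-0.4,0],[0,0,-0.6,0],[0,0,-0.6,0],[0,0,-0.6,0],[0,0,-0.6,0],[0,0,-0.6,0],[0,0,-0.4,0],[0,0,0,0],[0,0,0,0]]]'

```text
clock: 15.85
tcp_pos: [0.5608, 0.0089, 0.3414]
tcp_rot: [[-0.892, 0.452, -0.0], [0.452, 0.892, -0.0], [0.0, -0.0, -1.0]]
force: [0.7, 0.2, -0.6]
grip_width: 0.606
grip_force: 21.0
```

```bash
python3 go.py .4605,.1455,.342 .4605,.1455,.2553;python3 - <<'E'
from ov import *
overlay(read_camera('scene'),[(.5613,.0085,.045,.026,(0,255,0))],(180,80,400,290),2.8,'lift2')
E
```

```text
.4605,.1455,.342 units [ 6.049   3.0614 -0.0228]
.4605,.1455,.2553 units [-0.0004  0.0002  3.468 ]
[0.5608 0.0089 0.3414] [ 0.4518  0.8921 -0.0001] 15.85 0.6059320237617775 20.9626075716767 [ 0.6875  0.2369 -0.6315]
```

View pics/lift2.png

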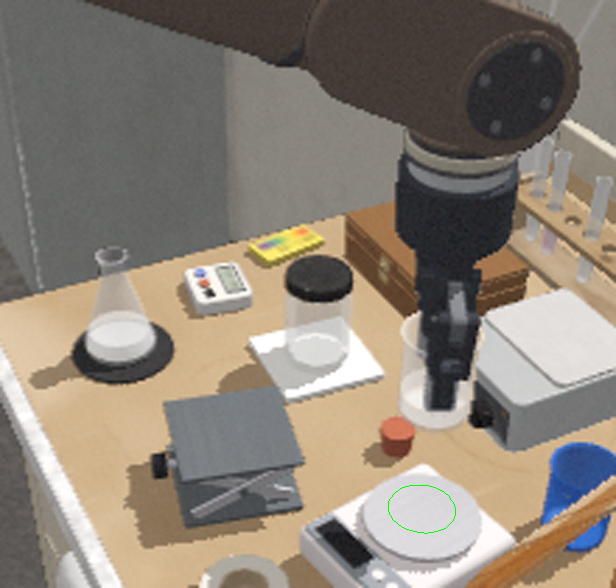

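The beaker is held upright at (437,370) and the flask stands on the mat at (118,330). Carry the beaker to the jack.

>>> move_arm --motion '[[[0.3,0.15,0,0],[0.6,0.3,0,0],[0.7,0.36,0,0],[0.7,0.36,0,0],[0.7,0.36,0,0],[0.7,0.36,0,0],[0.7,0.36,0,0],[0.7,0.36,0,0],[0.6,0.3,0,0],[0.35,0.15,0,0],[0,0,0,0],[0,0,0,0]]]'

```text
clock: 17.1
tcp_pos: [0.4606, 0.1456, 0.3416]
tcp_rot: [[-0.892, 0.451, 0.001], [0.451, 0.892, -0.0], [-0.001, 0.0, -1.0]]
force: [-0.6, -0.8, -0.8]
grip_width: 0.604
grip_force: 21.0
```

>>> move_arm --motion '[[[0,0,0.5,0],[0,0,0.6,0],[0,0,0.6,0],[0,0,0.6,0],[0,0,0.5,0],[0,0,0.3,0],[0,0,0.2,0],[0,0,0.1,0],[0,0,0,0],[0,0,0,0]]]'

```text
clock: 18.1
tcp_pos: [0.4609, 0.1455, 0.257]
tcp_rot: [[-0.892, 0.452, 0.001], [0.452, 0.892, 0.0], [-0.001, 0.001, -1.0]]
force: [-0.6, -0.3, -1.1]
grip_width: 0.609
grip_force: 21.0
```

>>> move_arm --motion '[[[0,0,0.06,0],[0,0,0.06,0],[0,0,0.06,0],[0,0,0,0]]]'

```text
clock: 18.5
tcp_pos: [0.4607, 0.1455, 0.2524]
tcp_rot: [[-0.892, 0.452, 0.0], [0.452, 0.892, 0.0], [-0.0, 0.0, -1.0]]
force: [-0.0, 0.8, 2.2]
grip_width: 0.604
grip_force: 21.1
```

>>> move_arm --motion '[[[0,0,0.04,0],[0,0,0,0]]]'

```text
clock: 18.7
tcp_pos: [0.4609, 0.1456, 0.2523]
tcp_rot: [[-0.892, 0.452, -0.0], [0.452, 0.892, -0.0], [0.0, -0.0, -1.0]]
force: [-3.5, 0.0, 8.3]
grip_width: 0.607
grip_force: 21.5
```

Contact. Release and go up.

>>> move_arm --motion '[[[0,0,-0.04,0],[0,0,0,0],[0,0,0,0],[0,0,0,0],[0,0,0,0],[0,0,0,0]]]' --claw 1

```text
clock: 19.3
tcp_pos: [0.4605, 0.1454, 0.2518]
tcp_rot: [[-0.892, 0.452, -0.0], [0.452, 0.892, -0.0], [0.0, -0.0, -1.0]]
force: [-0.5, 0.2, -0.3]
grip_width: 0.996
grip_force: 0.0
```

>>> move_arm --motion '[[[0,0,-0.2,0],[0,0,-0.5,0],[0,0,-0.8,0],[0,0,-0.8,0],[0,0,-0.8,0],[0,0,-0.8,0],[0,0,-0.8,0],[0,0,-0.6,0],[0,0,0,0]]]'

```text
clock: 20.2
tcp_pos: [0.4611, 0.1456, 0.3884]
tcp_rot: [[-0.892, 0.452, 0.007], [0.452, 0.892, 0.001], [-0.006, 0.004, -1.0]]
force: [0.4, -0.2, 1.0]
grip_width: 1.001
grip_force: 0.0
```

```bash
python3 go.py .601,.2565,.385 .601,.2565,.223 .601,.2565,.333
```

```text
.601,.2565,.385 units [-2.9857  6.4848  0.1789]
.601,.2565,.223 units [ 0.0388 -0.0248  6.4798]
.601,.2565,.333 units [-0.0263  0.0169 -4.3999]
[0.4611 0.1456 0.3884] [0.4517 0.8922 0.0038] 20.2 1.001002913971884 0.0 [ 0.4007 -0.2414  1.0479]
```

>>> move_arm --motion '[[[-0.33,0.72,0,0],[-0.33,0.72,0,0],[-0.33,0.72,0,0],[-0.33,0.72,0,0],[-0.33,0.72,0,0],[-0.33,0.72,0,0],[-0.33,0.72,0,0],[-0.33,0.72,0,0],[-0.31,0.71,0,0],[0,0,0,0],[0,0,0,0]]]'

```text
clock: 21.3
tcp_pos: [0.5992, 0.2564, 0.3836]
tcp_rot: [[-0.892, 0.452, -0.002], [0.452, 0.892, -0.001], [0.001, -0.001, -1.0]]
force: [-0.1, -1.0, -0.0]
grip_width: 1.0
grip_force: 0.0
```

```bash
python3 go.py .6,.2565,.225; python3 - <<'E'
from ov import *
c=read_camera('top'); print(mark_of('top','jar')[:1])
overlay(c,[(.4605,.1455,.127,.0285,(0,255,0)),(.4605,.1455,.055,.026,(0,255,0)),(.6,.2565,.102,.0315,(0,255,0)),(.558,.001,.045,.046,(0,0,255))],(155,135,425,315),2.9,'m2')
E
```

```text
.6,.2565,.225 units [-0.0353  0.0295  6.3428]
[0.5992 0.2564 0.3836] [ 0.4516  0.8922 -0.0015] 21.3 1.0000936394470514 0.0 [-0.0766 -0.994  -0.0427]
[]
```

View pics/m2.png

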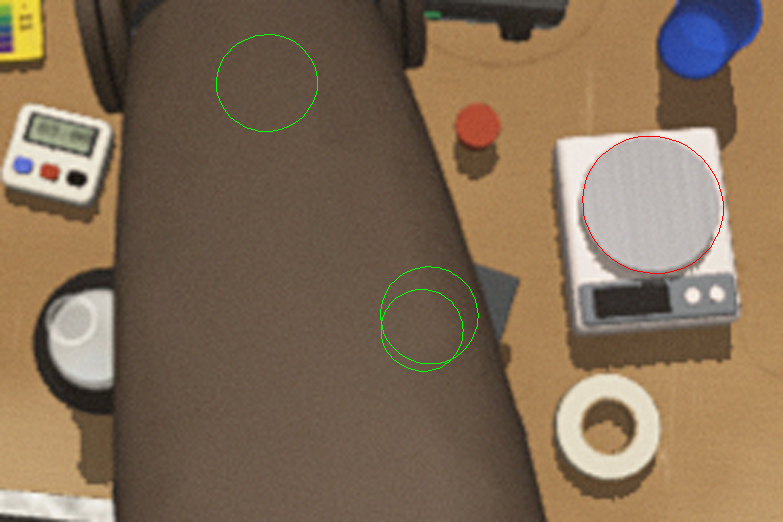

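The pan at (651,206) is empty and matches its outline. The flask is on the mat at (95,340). The arm hides the jar, so I'll use its earlier position.

>>> move_arm --motion '[[[0,0.02,0.7,0],[0,0,0.7,0],[0,0,0.7,0],[0,0,0.7,0],[0,0,0.7,0],[0,0,0.6,0],[0,0,0.6,0],[0,0,0.6,0],[0,0,0.6,0],[0,0,0.4,0],[0,0,0.05,0],[0,0,0,0],[0,0,0,0]]]'

```text
clock: 22.7
tcp_pos: [0.6001, 0.257, 0.2267]
tcp_rot: [[-0.892, 0.452, 0.002], [0.452, 0.892, 0.0], [-0.001, 0.001, -1.0]]
force: [0.1, -0.0, 0.1]
grip_width: 1.005
grip_force: 0.0
```

>>> move_arm --motion '[[[0,0,0,0],[0,0,0,0],[0,0,0,0],[0,0,0,0],[0,0,0,0],[0,0,0,0],[0,0,0,0],[0,0,0,0]]]' --claw 0 --newtons 45

```text
clock: 23.5
tcp_pos: [0.6002, 0.2572, 0.2271]
tcp_rot: [[-0.892, 0.452, 0.002], [0.452, 0.892, 0.001], [-0.002, 0.002, -1.0]]
force: [1.0, 1.9, 4.7]
grip_width: 0.729
grip_force: 49.2
```

>>> move_arm --motion '[[[0,0,-0.1,0],[0,0,-0.2,0],[0,0,-0.4,0],[0,0,-0.6,0],[0,0,-0.6,0],[0,0,-0.6,0],[0,0,-0.6,0],[0,0,-0.6,0],[0,0,-0.6,0],[0,0,-0.3,0],[0,0,0,0],[0,0,0,0]]]'

```text
clock: 24.7
tcp_pos: [0.5995, 0.2568, 0.3403]
tcp_rot: [[-0.892, 0.452, -0.001], [0.452, 0.892, -0.0], [0.001, -0.001, -1.0]]
force: [-0.6, 0.7, -3.3]
grip_width: 0.727
grip_force: 50.0
```

```bash
python3 go.py .558,.0015,.343 .558,.0015,.2641;python3 - <<'E'
from ov import *
overlay(read_camera('scene'),[],(180,80,400,290),2.8,'lift3')
E
```

```text
.558,.0015,.343 units [-3.1337 -9.8613 -0.1037]
.558,.0015,.2641 units [-0.0019  0.0017  3.156 ]
[0.5995 0.2568 0.3403] [ 0.4518  0.8921 -0.0005] 24.7 0.7269089458777572 49.951127119129524 [-0.6483  0.7334 -3.275 ]
```

View pics/lift3.png

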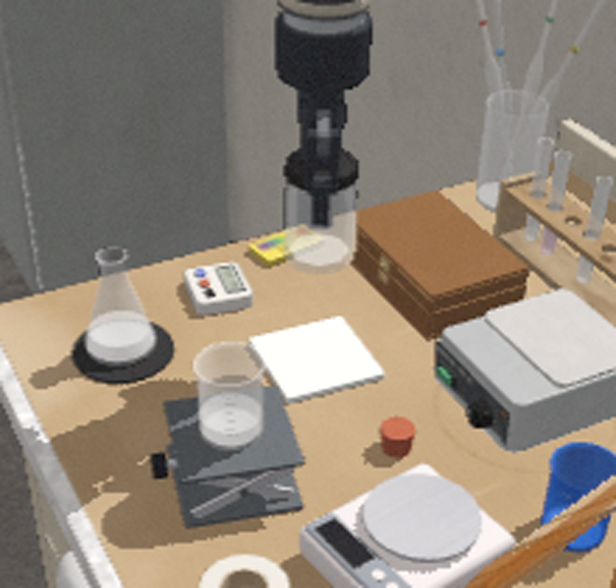

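The jar hangs upright at (320,225), the beaker stands mid-jack at (230,410), and the tile is bare at (316,357). Carry the jar to the pan.

>>> move_arm --motion '[[[-0.1,-0.3,0,0],[-0.18,-0.56,0,0],[-0.22,-0.7,0,0],[-0.22,-0.7,0,0],[-0.22,-0.7,0,0],[-0.22,-0.7,0,0],[-0.22,-0.7,0,0],[-0.22,-0.7,0,0],[-0.22,-0.7,0,0],[-0.22,-0.7,0,0],[-0.22,-0.7,0,0],[-0.22,-0.7,0,0],[-0.22,-0.7,0,0],[-0.22,-0.7,0,0],[-0.15,-0.4,0,0],[-0.06,-0.2,0,0],[0,0,0,0],[0,0,0,0]]]'

```text
clock: 26.55
tcp_pos: [0.5581, 0.0019, 0.3408]
tcp_rot: [[-0.892, 0.452, 0.0], [0.452, 0.892, 0.0], [0.0, 0.0, -1.0]]
force: [-0.3, 0.2, -3.7]
grip_width: 0.727
grip_force: 50.1
```

```bash
python3 go.py .558,.0015,.2641
```

```text
.558,.0015,.2641 units [-0.0022 -0.0165  3.0673]
[0.5581 0.0019 0.3408] [0.4517 0.8922 0.0004] 26.55 0.7273329000613841 50.12722264509648 [-0.3129  0.1965 -3.6681]
```

>>> move_arm --motion '[[[0,0,0.3,0],[0,0,0.5,0],[0,0,0.6,0],[0,0,0.6,0],[0,0,0.4,0],[0,0,0.25,0],[0,0,0.15,0],[0,0,0.08,0],[0,0,0,0],[0,0,0,0]]]'

```text
clock: 27.55
tcp_pos: [0.5584, 0.0015, 0.2694]
tcp_rot: [[-0.892, 0.452, 0.001], [0.452, 0.892, -0.0], [-0.001, 0.0, -1.0]]
force: [0.1, -0.0, -3.6]
grip_width: 0.727
grip_force: 50.1
```

>>> move_arm --motion '[[[0,0,0.06,0],[0,0,0.06,0],[0,0,0,0]]]'

```text
clock: 27.85
tcp_pos: [0.558, 0.0016, 0.2656]
tcp_rot: [[-0.892, 0.452, -0.0], [0.452, 0.892, 0.0], [0.0, -0.0, -1.0]]
force: [-0.0, -1.2, -4.1]
grip_width: 0.724
grip_force: 50.1
```

>>> move_arm --motion '[[[0,0,0.06,0],[0,0,0,0]]]'

```text
clock: 28.05
tcp_pos: [0.5581, 0.0016, 0.2642]
tcp_rot: [[-0.892, 0.452, 0.0], [0.452, 0.892, -0.0], [-0.0, 0.0, -1.0]]
force: [0.1, -0.1, -3.4]
grip_width: 0.724
grip_force: 50.2
```

>>> move_arm --motion '[[[0,0,0.04,0],[0,0,0,0]]]'

```text
clock: 28.25
tcp_pos: [0.5583, 0.0016, 0.2642]
tcp_rot: [[-0.892, 0.452, -0.0], [0.452, 0.892, -0.0], [0.0, -0.0, -1.0]]
force: [-3.3, 0.0, 3.2]
grip_width: 0.723
grip_force: 50.4
```

Contact. Release and rise.

>>> move_arm --motion '[[[0,0,0,0],[0,0,0,0],[0,0,0,0],[0,0,0,0],[0,0,0,0],[0,0,0,0]]]' --claw 1

```text
clock: 28.85
tcp_pos: [0.5582, 0.0016, 0.2632]
tcp_rot: [[-0.892, 0.452, 0.0], [0.452, 0.892, -0.0], [-0.0, 0.0, -1.0]]
force: [0.0, 1.0, 0.5]
grip_width: 1.001
grip_force: 0.0
```

>>> move_arm --motion '[[[0,0,-0.2,0],[0,0,-0.5,0],[0,0,-0.8,0],[0,0,-0.8,0],[0,0,-0.8,0],[0,0,-0.8,0],[0,0,-0.8,0],[0,0,-0.6,0],[0,0,0,0]]]'

```text
clock: 29.75
tcp_pos: [0.5586, 0.0016, 0.3995]
tcp_rot: [[-0.892, 0.452, 0.006], [0.452, 0.892, -0.001], [-0.006, 0.002, -1.0]]
force: [0.6, -0.2, 0.1]
grip_width: 0.999
grip_force: 0.0
```

```bash
python3 - <<'E'
from ov import *
c=read_camera('top')
G,R=(0,255,0),(0,0,255)
print([mark_of('top',n)[:1] for n in('flask','glass_beaker','tile')])
overlay(c,[(.4605,.1455,.127,.0285,G),(.442,.354,.11,.015,G),(.442,.354,.004,.034,G),(.6,.258,.008,.05,R)],(155,135,425,315),2.9,'m3')
E
python3 go.py .442,.354,.4 .442,.354,.2573
```

```text
[[{'at': [0.4426, 0.3566, 0.004], 'score': 0.82}], [{'at': [0.4617, 0.1405, 0.0573], 'score': 0.67}], [{'at': [0.6032, 0.2565, -0.0047], 'score': 0.56}]]
.442,.354,.4 units [10.4989 10.4798 -0.2098]
.442,.354,.2573 units [-0.0132  0.0043  5.708 ]
[0.5578 0.0017 0.3943] [ 0.4518  0.8921 -0.0008] 29.95 1.0015859687815838 0.0 [ 0.0581  0.7885 -0.4729]
```

View pics/m3.png

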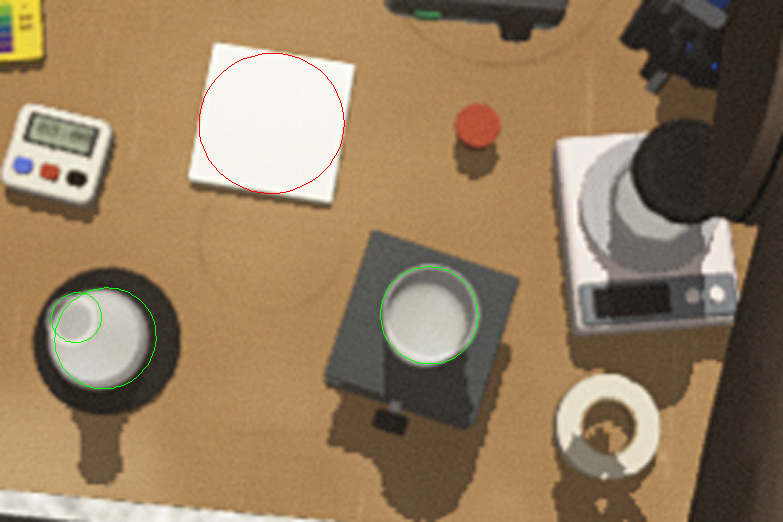

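m3 shows the beaker rim (431,314) on its outline, the tile centre (272,124) matching, the flask at (103,338), and the jar standing on the pan. Back to the flask.

>>> move_arm --motion '[[[0.75,0.75,0,0],[0.75,0.75,0,0],[0.75,0.75,0,0],[0.75,0.75,0,0],[0.75,0.75,0,0],[0.75,0.75,0,0],[0.75,0.75,0,0],[0.75,0.75,0,0],[0.75,0.75,0,0],[0.75,0.75,0,0],[0.75,0.75,0,0],[0.75,0.75,0,0],[0.75,0.75,0,0],[0.75,0.75,0,0],[0,0,0,0],[0,0,0,0]]]'

```text
clock: 31.55
tcp_pos: [0.4422, 0.3546, 0.3943]
tcp_rot: [[-0.893, 0.451, -0.002], [0.451, 0.893, -0.002], [0.001, -0.002, -1.0]]
force: [1.0, -0.5, 0.1]
grip_width: 0.999
grip_force: 0.0
```

```bash
python3 go.py .442,.3545,.2573
```

```text
.442,.3545,.2573 units [0.0005 0.0066 5.4813]
[0.4422 0.3546 0.3943] [ 0.4507  0.8927 -0.0023] 31.55 0.9989564760410315 0.0 [ 0.9905 -0.5264  0.1001]
```

>>> move_arm --motion '[[[0,0,0.6,0],[0,0,0.7,0],[0,0,0.7,0],[0,0,0.7,0],[0,0,0.7,0],[0,0,0.7,0],[0,0,0.7,0],[0,0,0.5,0],[0,0,0.18,0],[0,0,0,0],[0,0,0,0]]]'

```text
clock: 32.65
tcp_pos: [0.4429, 0.3544, 0.2593]
tcp_rot: [[-0.892, 0.452, 0.001], [0.452, 0.892, 0.001], [-0.001, 0.001, -1.0]]
force: [0.6, 0.8, 0.3]
grip_width: 1.002
grip_force: 0.0
```

>>> move_arm --motion '[[[0,0,0,0],[0,0,0,0],[0,0,0,0],[0,0,0,0],[0,0,0,0],[0,0,0,0],[0,0,0,0],[0,0,0,0],[0,0,0,0],[0,0,0,0]]]' --claw 0 --newtons 25

```text
clock: 33.65
tcp_pos: [0.4427, 0.3546, 0.2592]
tcp_rot: [[-0.892, 0.452, 0.001], [0.452, 0.892, 0.001], [-0.0, 0.001, -1.0]]
force: [-0.4, 0.5, 4.3]
grip_width: 0.336
grip_force: 24.8
```

>>> move_arm --motion '[[[0,0,-0.2,0],[0,0,-0.4,0],[0,0,-0.6,0],[0,0,-0.6,0],[0,0,-0.6,0],[0,0,-0.4,0],[0,0,-0.2,0],[0,0,0,0],[0,0,0,0]]]'

```text
clock: 34.55
tcp_pos: [0.4423, 0.3543, 0.3333]
tcp_rot: [[-0.892, 0.452, -0.001], [0.452, 0.892, -0.0], [0.001, -0.001, -1.0]]
force: [0.3, 0.1, -0.4]
grip_width: 0.333
grip_force: 24.7
```

```bash
python3 go.py .6,.258,.335
```

```text
.6,.258,.335 units [-7.3664 -0.5863 -0.0732]
[0.4423 0.3543 0.3333] [ 0.4518  0.8921 -0.0007] 34.55 0.3326871933295149 24.73004800704075 [ 0.2612  0.0642 -0.417 ]
```

>>> move_arm --motion '[[[-0.25,-0.02,0,0],[-0.5,-0.04,0,0],[-0.65,-0.05,0,0],[-0.65,-0.05,0,0],[-0.65,-0.05,0,0],[-0.65,-0.05,0,0],[-0.65,-0.05,0,0],[-0.65,-0.05,0,0],[-0.65,-0.05,0,0],[-0.65,-0.05,0,0],[-0.65,-0.05,0,0],[-0.5,-0.04,0,0],[-0.27,-0.03,0,0],[0,0,0,0],[0,0,0,0]]]'

```text
clock: 36.05
tcp_pos: [0.6002, 0.2583, 0.3336]
tcp_rot: [[-0.892, 0.452, -0.001], [0.452, 0.892, 0.0], [0.001, -0.0, -1.0]]
force: [-1.3, -0.1, -1.3]
grip_width: 0.333
grip_force: 24.7
```

>>> move_arm --motion '[[[0,0,0.3,0],[0,0,0.5,0],[0,0,0.6,0],[0,0,0.5,0],[0,0,0.3,0],[0,0,0.2,0],[0,0,0.1,0],[0,0,0,0],[0,0,0,0]]]'

```text
clock: 36.95
tcp_pos: [0.6006, 0.2583, 0.2719]
tcp_rot: [[-0.892, 0.452, 0.001], [0.452, 0.892, 0.0], [-0.001, 0.001, -1.0]]
force: [-0.9, 0.0, -1.0]
grip_width: 0.338
grip_force: 24.7
```

>>> move_arm --motion '[[[0,0,0.1,0],[0,0,0.08,0],[0,0,0.06,0],[0,0,0.04,0],[0,0,0,0]]]'

```text
clock: 37.45
tcp_pos: [0.6003, 0.2582, 0.264]
tcp_rot: [[-0.892, 0.452, -0.0], [0.452, 0.892, -0.0], [0.0, -0.0, -1.0]]
force: [-0.4, 0.5, -0.6]
grip_width: 0.334
grip_force: 24.7
```

>>> move_arm --motion '[[[0,0,0.06,0],[0,0,0,0]]]'

```text
clock: 37.65
tcp_pos: [0.6006, 0.2583, 0.2633]
tcp_rot: [[-0.892, 0.452, 0.001], [0.452, 0.892, 0.0], [-0.001, 0.001, -1.0]]
force: [0.4, -0.4, 0.9]
grip_width: 0.331
grip_force: 24.8
```

>>> move_arm --motion '[[[0,0,0.04,0],[0,0,0,0]]]'

```text
clock: 37.85
tcp_pos: [0.6009, 0.2584, 0.2631]
tcp_rot: [[-0.892, 0.452, 0.002], [0.452, 0.892, 0.0], [-0.002, 0.001, -1.0]]
force: [0.2, 0.2, 5.0]
grip_width: 0.331
grip_force: 25.1
```

>>> move_arm --motion '[[[0,0,0,0],[0,0,0,0],[0,0,0,0],[0,0,0,0],[0,0,0,0],[0,0,0,0],[0,0,0,0]]]' --claw 1

```text
clock: 38.55
tcp_pos: [0.6003, 0.2582, 0.2617]
tcp_rot: [[-0.892, 0.452, -0.0], [0.452, 0.892, -0.0], [0.0, -0.0, -1.0]]
force: [-0.2, -0.7, -0.1]
grip_width: 1.0
grip_force: 0.0
```

>>> move_arm --motion '[[[0,0,-0.2,0],[0,0,-0.5,0],[0,0,-0.8,0],[0,0,-0.8,0],[0,0,-0.8,0],[0,0,-0.8,0],[0,0,-0.8,0],[0,0,-0.6,0],[0,0,0,0]]]'

```text
clock: 39.45
tcp_pos: [0.6008, 0.2584, 0.3985]
tcp_rot: [[-0.892, 0.452, 0.007], [0.452, 0.892, 0.002], [-0.005, 0.005, -1.0]]
force: [-0.2, -0.1, 0.3]
grip_width: 0.997
grip_force: 0.0
```

>>> move_arm --motion '[[[0.8,0.8,0,0],[0.8,0.8,0,0],[0.8,0.8,0,0],[0.8,0.8,0,0],[0.8,0.8,0,0],[0.8,0.8,0,0],[0.8,0.8,0,0],[0.8,0.8,0,0],[0.8,0.8,0,0],[0.8,0.8,0,0],[0.8,0.8,0,0],[0.8,0.8,0,0],[0,0,0,0],[0,0,0,0],[0,0,0,0]]]'

```text
clock: 40.95
tcp_pos: [0.4951, 0.5799, 0.3935]
tcp_rot: [[-0.892, 0.452, -0.001], [0.452, 0.892, -0.001], [0.0, -0.001, -1.0]]
force: [-0.7, -0.4, 0.1]
grip_width: 1.002
grip_force: 0.0
```

```bash
python3 - <<'E'
from ov import *
G,R,Y=(0,255,0),(0,0,255),(0,255,255)
L=[(.4605,.1455,.127,.0285,G),(.4605,.1455,.055,.05,R),(.6,.258,.114,.015,G),(.6,.258,.008,.034,Y),(.558,.0015,.139,.0315,G),(.558,.0015,.045,.046,R)]
for k in('top','scene'):
    c=read_camera(k)
    overlay(c,L,*(((155,135,425,315),2.9) if k=='top' else ((200,130,400,280),4)),'f_'+k)
    for n in'jar balance flask tile glass_beaker jack stopper tape clock'.split(): print(k,n,[d['at'] for d in mark_of(k,n)[:1]])
E
```

```text
top jar [[0.5558, 0.0024, 0.0455]]
top balance [[0.5575, 0.0036, 0.0008]]
top flask [[0.5974, 0.2603, 0.0067]]
top tile [[0.6031, 0.2566, -0.0025]]
top glass_beaker [[0.4617, 0.1453, 0.0561]]
top jack [[0.4623, 0.142, -0.0001]]
top stopper [[0.6073, 0.1142, -0.0019]]
top tape [[0.4161, 0.0214, -0.0029]]
top clock [[0.5653, 0.4038, 0.0012]]
scene jar [[0.5601, 0.0007, 0.0488]]
scene balance [[0.5584, -0.001, 0.0024]]
scene flask [[0.5978, 0.26, 0.0048]]
scene tile [[0.604, 0.2589, 0.0009]]
scene glass_beaker [[0.4624, 0.1459, 0.057]]
scene jack [[0.4649, 0.1474, -0.0025]]
scene stopper [[0.606, 0.1197, 0.001]]
scene tape [[0.4182, 0.0182, 0.0021]]
scene clock [[0.5676, 0.403, -0.0005]]
```

View pics/f_top.png

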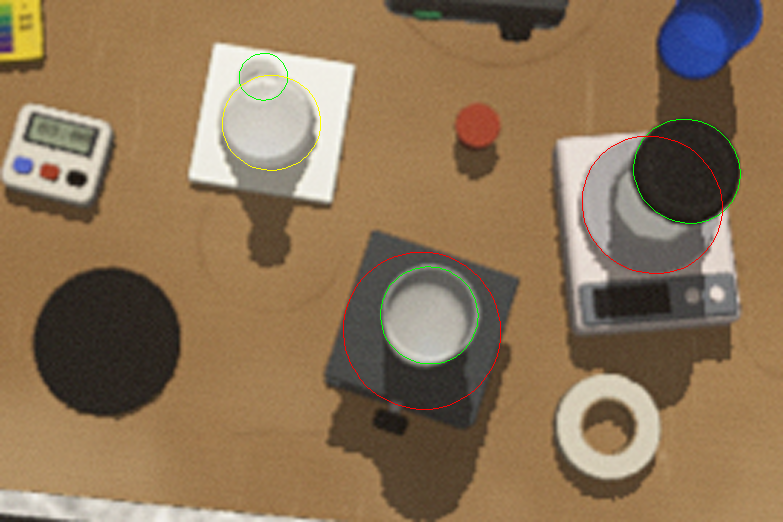

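View pics/f_scene.png

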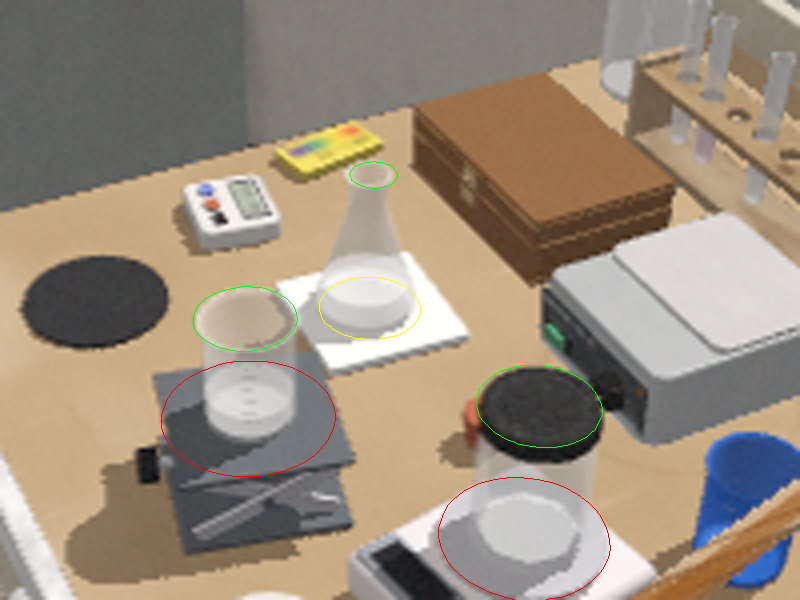

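Both final views show each vessel upright and within a few mm of the middle of its station: the beaker on the jack (431,314 in f_top), the flask on the tile (268,122) and the jar on the pan (687,171 for the lid). The stopper, tape and timer have not moved, and the arm is clear.

```bash
python3 -c "from rig import *;print(hand_in())"
```

```text
the job is handed in; nothing more can be done
None
```

I handed the job in at about 41 s of the 115 s: the jar is on the balance pan, the flask on the tile and the beaker on the jack, all upright and within a few mm of centre in the final pictures; the hand-in gave no verdict.

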